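# Put the stamp away and snap the case shut

## Task

Put the loose T-shaped stamp into the free part of the open grey case, then swing the blue lid down over it and press the lid's far edge, at the orange tongue, until the spring catch clicks and holds the lid shut by itself. The plastic is brittle, so feel for the click and never push on the case or its lid with more than 30 N. Leave the other things on the table where they are.

Things in the scene. Friction and masses are not known exactly. Their poses are not given: they have to be found in the camera images.
- case: open grey plastic case, fixed to the table; outside 130 mm (x) by 200 mm (y) by 42 mm high, walls and floor 4 mm; origin at the centre of its underside, z up. Lid hinged along its +x side (away from the robot), spring catch at the middle of its -x side, out to x = -93 mm. Three flat stamps are fixed inside at the +y end (y over 58 mm). Over 30 N from the robot on case or lid breaks it
- catch_nominal (a point): point on the case, not on the catch, at (-78, 0, 43) mm in the case frame: where the tip of the catch's orange sprung nose stands when the black catch bracket is at its nominal setting. The bracket is set anywhere from 8 mm lower to 11 mm higher, not measured: the click must be felt
- catch_stop (a point): point on the case at (-78, 0, 37) mm in the case frame: nominal place of the firm rubber stop under the tongue (shifts with the bracket). Pressing slowly at the tongue takes about 6 to 12 N to get past the nose; then the force drops, and 3 to 6 mm lower the tongue meets the stop and force rises steeply. Nearer the hinge more force is needed
- case_floor (a point): point on the tray floor in the middle of the free part of the case, at (-10, -30, 4) mm in the frame of the case; axes as the case
- case_lid (a joint): angle of the blue lid about its hinge, rad: 0 = shut and level, grows as it opens, about 1.6 = upright; latched it reads -0.07 to 0.09 according to the catch height. A hinge spring opens it: held shut it pushes up 1 to 2.5 N at the tongue, and let go unlatched it swings open to over 0.6 rad. Standing open it stays put by friction
- lid_hinge (a point): on the hinge line, at (67, 0, 46) mm in the case frame; axes turn with the lid: -x along the lid to its far edge, y along the hinge, z out of its outer (upper) face, which lies 9 mm out along z (ribs at y = +-55 mm stand 1.5 mm higher). Lid plate 5 mm thick, reaches 141 mm from the hinge line, 206 mm wide, skirt 19 mm deep on its inner side
- tongue_top (a point): middle of the outer (upper) face of the orange tongue on the lid's far edge, where to press; 147 mm from the hinge line, 9 mm out along the lid's z; the tongue is 16 mm long and 44 mm wide; axes as the lid
- t_stamp: loose grey metal T-shaped stamp lying on its side: two upright plates, 25 mm wide (its x) and 25 mm high, joined by a thin neck, 35 mm overall along its y (across the outsides of the two plates); about 35 g; origin at the centre of its underside. Grip it across y (35 mm) from above
- flat_hex: flat grey cast-metal stamp, pentagon-like outline with rounded corners, 31x31x13 mm, lying relief up; origin at the centre of its underside. A bystander.
- flat_flower: flat grey cast-metal stamp with a scalloped flower outline, 27x30x14 mm; origin at the centre of its underside. A bystander.
- wax_tin: round white screw-top tin, 68 mm across, 43 mm high; origin at the centre of its underside. A bystander.
- brown_spool: upright spool of brown thread with pale flanges, 40 mm across, 49 mm high; origin at the centre of its underside. A bystander.

How it is judged:
On the way:
1. the T-shaped stamp lies let go in the tray while the lid still stands open (x of t_stamp in the frame of case between -0.06 and 0.06 m and y of t_stamp in the frame of case between -0.095 and 0.06 m and z of t_stamp in the frame of case below 0.036 m and contact force between the fingers and t_stamp below 0.05 N and linear speed of t_stamp below 0.03 m/s and value of joint case_lid above 0.8 rad), for 0.2 s.
At the end, for the whole second after the job is handed in: the T-shaped stamp lies at rest inside the free part of the tray (within its walls, its origin below the rim) and the lid stays shut by the catch alone, its angle under 0.11 rad, with the robot clear of it (x of t_stamp in the frame of case between -0.06 and 0.06 m and y of t_stamp in the frame of case between -0.095 and 0.06 m and z of t_stamp in the frame of case below 0.036 m and value of joint case_lid below 0.11 rad and linear speed of t_stamp below 0.02 m/s); the robot touches nothing.
It fails at once if the robot pushes on the case or its lid with more than 30 N (contact force between any of the fingers, the arm and case above 30 N).
It fails at once if another stamp, the white tin or the brown spool is moved more than 20 mm (distance of any of flat_hex, flat_flower, wax_tin, brown_spool from where it was at the start of the episode above 0.02 m).
It also fails if it takes over 64 s, if anything falls off the work surface, if the arm or the gripper's body presses on something with over 40 N, if the wrist force passes 120 N, or if a joint passes its speed limit or range.

## Robot

A 6-joint arm with a two-finger parallel gripper is mounted at the origin on a cart in front of the work surface, level with it; the furniture and walls round the work are solid. World frame = base frame: x ahead of the robot, y to its left, z up, the work surface at z = 0. Lengths are in m, angles in rad, forces in N, time in s.
With the tool pointing down it reaches from about 0.375 to 0.75 m from the base axis. Payload 9 kg.
Tool frame: the origin (TCP) lies midway between the tips of the shut fingers; the grasp point (between the pads) lies 19 mm behind it; z points along the fingers, y is the line along which they close (so a half turn about z gives the same grasp; the last joint's range is limited). The gripper opens to 85 mm and grips with 20 to 120 N. Pads are 22 mm wide; open, the fingers measure 114 mm over their backs; the gripper's body (76 mm by 85 mm) begins 54 mm behind the grasp point. The pads swing forward as they close: fully open they stand 13 mm farther back than shut.
Start: joints at [-1.551, 0.104, 0.097, 1.564, 0, 1.353], TCP at [0.141, -0.583, 0.231] pointing down, gripper open.
Joint ranges: [-2.99, 2.99], [-0.84, 1.86], [-1.1, 1.16], [-1.84, 2.11], [-1.51, 1.56], [-3.14, 3.14]. Speed limits (rad/s): [2.22, 2.22, 2.57, 3.14, 3.14, 3.14].

## Interface

Orientations are given as a rotation vector (axis times angle).
In Python, from plant import manip gives the robot as it stands.
- The arm moves only by the shell command python3 -m handwheel 'ROWS' [OPENING] [FORCE]. ROWS is a JSON object of lists of equal length, an entry for each row: "travel": the shift along the tool's x, y, z in mm, a list of three; "twist": the turn about the tool's z in rad. In form: {"travel": [[tx, ty, tz], ...], "twist": [twist, ...]}. A call has 1 to 5 rows; each row shifts and turns the commanded pose from where the row before left it, along the tool's axes as they then stand; what a row does not reach is not made up. A row lasts 1/8 s, in which the tool goes at most 62.5 mm and 10.7 degrees, less where a joint would pass 70% of its speed; a pose out of reach is approached as far as the arm can. A call is refused whole if a number of a shift passes 62.5 or a number of a turn 0.188, either way. A call with a gripper value outside its range is refused whole. OPENING is the opening, from 0 (shut) to 1 (fully open), set as the call begins (- or left out, the last holds). The fingers move at their own pace and stop on an object; FORCE is the grip in N (left out, the last holds). Time passes only in rows, so rows that do not move let the fingers close. It gives the time, the measured TCP pose, the force, the opening and the grip force at its end, in the units of the state.
- manip.sense(): the state, without advancing time (a new reading comes with each control period).
- manip.capture(name): name is "side" or "top"; returns a dict with "image" (384x512x3 uint8, blue, green, red), "vfov" (degrees; the focal length in pixels is half the picture's height over the tangent of half this angle, whatever the lens; pixels are square), "cx", "cy" (the principal point, pixels), "camera_from_world" (4x4, takes a point from world to camera coordinates). Camera axes: x right, y up, looking along -z (the intrinsics and any distortion apply to the point x, -y, -z); pixel columns grow to the right and rows downward; lengths in m; the calibration is good to about 2 mm. A picture is of the moment at which its call begins. There is no depth.
- manip.finish_job(): hands the job in; it is judged then, once.
Trained networks look in a picture, given as the dict that the camera call returned (one of the last four; its "shot" number tells which), for a name from the list of things; names that differ only in an ending like _2 or _b are one class to them, and where a whole thing is asked for, a point or a joint stands for the part that bears it (a point fixed in the world has none). Each returns a list of dicts, best first, with "confidence" (0 to 1); they miss things now and then, are a little off and sometimes report something else, mostly with a low value. They report only what shows in the picture. A call takes as long as a camera call.
- manip.regions_of(picture, name): "mask" (384x512 bool, what is visible of it) and "location" ([row, column] in pixels, amid what is visible of it).
The state is a dict: "clock": time; "joints": joint angles; "qvel": joint speeds; "joint_efforts": joint torques, N m; "eef_pos": TCP position; "tool_rot": TCP orientation; "contact_force": force on the tool from outside, world axes, zero at the start; "ft_torque": the same for the moment, N m; "gripper_width": finger opening in m; "finger_force": force on a finger pad.
Only numpy, scipy, OpenCV 4.12 (cv2) and the standard library are available. Lean on these libraries where they do the work, as an engineer would, in place of code of your own. Each camera call takes 0.05 s, during which the arm holds its last target. There are 200 camera calls.

## Working session

There is one attempt and no reset: what is moved stays moved. The work goes in short steps, Python scripts to look and compute and a shell command to move; the robot and the scene stay as the last step left them, time stands still between calls to the robot, and variables do not carry over. Pictures are saved under pics/ and viewed, at most 10 in all, crops included, and the job is handed in when it is done.

```bash
mkdir -p pics; ls; cat > h.py <<'E'
import numpy as np, cv2
from plant import manip
from scipy.spatial.transform import Rotation as R
def ray(p,rc):
    f=p["image"].shape[0]/2/np.tan(np.radians(p["vfov"])/2)
    d=np.array([(rc[1]-p["cx"])/f,-(rc[0]-p["cy"])/f,-1.])
    T=np.linalg.inv(np.array(p["camera_from_world"]))
    return T[:3,3],T[:3,:3]@d
def onz(p,rc,z):
    o,d=ray(p,rc); return o+d*(z-o[2])/d[2]
def proj(p,X):
    f=p["image"].shape[0]/2/np.tan(np.radians(p["vfov"])/2)
    T=np.array(p["camera_from_world"]); c=T[:3,:3]@np.array(X)+T[:3,3]
    return np.array([p["cy"]+f*c[1]/c[2], p["cx"]-f*c[0]/c[2]])
E
python3 - <<'E'
from h import *
s=manip.sense();print({k:np.round(v,3).tolist() for k,v in s.items()})
ims=[]
for n in("side","top"):
    p=manip.capture(n); print(n,[k for k in p],p["vfov"],p["cx"],p["cy"],np.round(p["camera_from_world"],3).tolist())
    cv2.imwrite(f"pics/{n}0.png",p["image"])
    for nm in("case","case_lid","t_stamp","tongue_top","flat_hex","flat_flower","wax_tin","brown_spool"):
        for r in manip.regions_of(p,nm)[:2]:
            m=r["mask"].astype(np.uint8); 
            c=cv2.minAreaRect(cv2.findNonZero(m)) if m.any() else None
            print(nm,round(r["confidence"],2),np.round(r["location"],1),c,np.round(onz(p,r["location"],0.01),3))
E
```

```text
pics
{'clock': 0.0, 'joints': [-1.551, 0.105, 0.096, 1.564, 0.0, 1.353], 'qvel': [-0.002, 0.002, 0.001, 0.002, 0.0, 0.001], 'joint_efforts': [-0.0, -55.693, 50.366, 0.017, -0.0, -0.0], 'eef_pos': [0.141, -0.583, 0.23], 'tool_rot': [-3.118, -0.372, -0.0], 'contact_force': [1.039, -0.512, -0.668], 'ft_torque': [-0.02, 0.033, -0.045], 'finger_force': 0.0, 'gripper_width': 0.085}
side ['image', 'vfov', 'cx', 'cy', 'camera_from_world', 'shot'] 54.71245456030206 249.18868495965899 193.59797527048627 [[-0.896, -0.443, -0.002, 0.496], [0.249, -0.507, 0.825, -0.187], [-0.367, 0.739, 0.565, -0.814], [0.0, 0.0, 0.0, 1.0]]
case 0.63 [150.5 290.4] ((292.1824035644531, 150.29251098632812), (86.31185913085938, 70.20501708984375), 60.851932525634766) [ 0.574 -0.366  0.01 ]
case 0.55 [267.9 249.6] ((249.0, 265.0), (12.0, 14.0), 90.0) [0.454 0.197 0.01 ]
case_lid 0.92 [130.5 281.7] ((284.0, 133.0), (62.0, 42.0), 90.0) [ 0.663 -0.505  0.01 ]
t_stamp 0.6 [242.  266.9] ((265.88458251953125, 242.57693481445312), (9.41357421875, 14.904827117919922), 11.309932708740234) [0.455 0.102 0.01 ]
tongue_top 0.78 [
[... 912 characters left out ...]
0, 1.0]]
case 0.93 [207.8 375.9] ((378.58197021484375, 209.43080139160156), (98.54991912841797, 69.61334228515625), 11.94417667388916) [ 0.52  -0.288  0.01 ]
case_lid 0.58 [185.1 382.7] ((384.71343994140625, 185.97293090820312), (97.4127197265625, 21.425457000732422), 11.738571166992188) [ 0.583 -0.307  0.01 ]
t_stamp 0.64 [228.6 236.4] ((232.0, 227.0), (4.0, 10.0), 90.0) [0.454 0.094 0.01 ]
tongue_top 0.85 [182.7 387.3] ((384.45599365234375, 185.99200439453125), (96.41925048828125, 21.28736686706543), 10.30484676361084) [ 0.59 -0.32  0.01]
brown_spool 0.8 [161.8 139.3] ((139.20001220703125, 162.10000610351562), (19.230182647705078, 13.416407585144043), 26.56505012512207) [0.633 0.371 0.01 ]
```

```bash
python3 -m handwheel --help 2>&1 | head -20
```

```text
invalid input: not JSON, or not a number
```

```bash
python3 - <<'E'
from h import *
a=cv2.imread("pics/top0.png");b=cv2.imread("pics/side0.png")
L=cv2.resize(a[130:280,100:450],None,fx=2.25,fy=2.25,interpolation=3)[:, :790]
S=cv2.resize(b[80:330,110:350],(400*240//250,400))
cv2.imwrite("pics/top1.png",cv2.resize(a[140:270,310:450],None,fx=4,fy=4,interpolation=2))
cv2.imwrite("pics/top2.png",L)
E
```

```text
(no output)
```

View pics/top2.png

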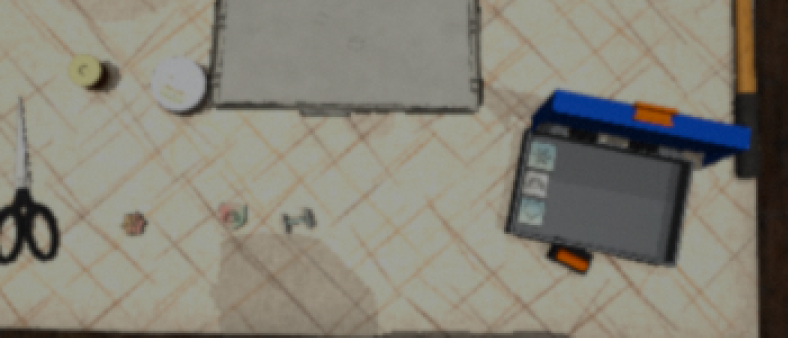

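View pics/side0.png

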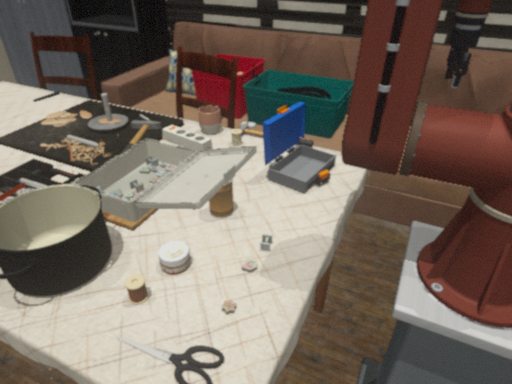

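View pics/top1.png

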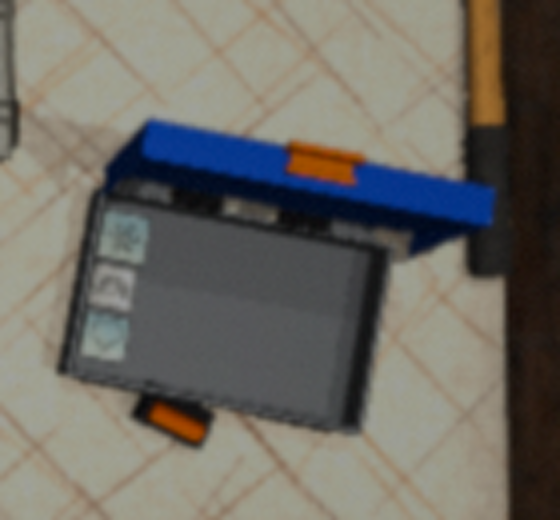

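```bash
cat > fit.py <<'E'
from h import *
from scipy.optimize import minimize
def boxpts(x0,x1,y0,y1,z0,z1): return np.array([[x,y,z] for x in(x0,x1) for y in(y0,y1) for z in(z0,z1)])/1000
C=boxpts(-65,65,-100,100,0,42); L=boxpts(-141,0,-103,103,-10,9); T=boxpts(-155,-139,-22,22,4,9); K=boxpts(-93,-65,-15,15,20,45)
def lidpt(q,v):  # lid frame -> world
    c,s=np.cos(q[3]),np.sin(q[3]); v=np.atleast_2d(v)
    w=np.stack([v[:,0]*c+v[:,2]*s, v[:,1], -v[:,0]*s+v[:,2]*c],1)+[.067,0,.046]
    return casept(q,w)
def casept(q,v):
    c,s=np.cos(q[2]),np.sin(q[2]); v=np.atleast_2d(v)
    return np.stack([q[0]+c*v[:,0]-s*v[:,1],q[1]+s*v[:,0]+c*v[:,1],v[:,2]],1)
def hull(p,P,m):
    u=np.array([proj(p,X)[::-1] for X in P]); cv2.fillConvexPoly(m,cv2.convexHull((u*16).astype(np.int32)),1,shift=4)
E
python3 - <<'E'
from fit import *
ps=[];ms=[];bl=[]
for n in("side","top"):
    p=manip.capture(n);ps.append(p)
    ms.append(manip.regions_of(p,"case")[0]["mask"]); 
    h=cv2.cvtColor(p["image"],cv2.COLOR_BGR2HSV); b=cv2.inRange(h,(105,150,40),(130,255,255))>0
    z=np.zeros_like(b); z[80:170,230:460]=b[80:170,230:460] 
    if n=="top": z=b
    bl.append(z); print(ms[-1].sum(),(ms[-1]&z).sum(),z.sum())
def cost(q):
    c=0
    for p,m,b in zip(ps,ms,bl):
        a=np.zeros((384,512),np.uint8);l=a.copy();hull(p,casept(q,C),a);hull(p,lidpt(q,L),l);hull(p,lidpt(q,L),a);hull(p,lidpt(q,T),a);hull(p,casept(q,K),a)
        M=m|b
        c+=1-(a.astype(bool)&M).sum()/(a.astype(bool)|M).sum()
        c+=.5*(1-(l.astype(bool)&b).sum()/(l.astype(bool)|b).sum())
    return c
best=None
for yaw in(-.2,-.1):
  for lid in(1.4,1.7):
    q0=np.array([.51,-.29,yaw,lid])
    r=minimize(cost,q0,method="Nelder-Mead",options=dict(initial_simplex=np.vstack([q0]+[q0+d for d in np.diag([.02,.02,.1,.2])]),maxiter=250))
    print(r.fun,np.round(r.x,4))
    if best is None or r.fun<best.fun: best=r
q=best.x; np.save("q.npy",q)
im=[]
for p in ps:
    v=cv2.resize(p["image"],None,fx=4,fy=4,interpolation=2)
    for P,c in((casept(q,C),(0,255,0)),(lidpt(q,L),(0,255,255)),(lidpt(q,T),(255,0,255)),(casept(q,np.array([[-78,0,43],[-10,-30,4]])/1000),(0,0,255))):
        for i,X in enumerate(P):
            r,cc=proj(p,X); cv2.circle(v,(int(cc*4+2),int(r*4+2)),3,c,-1)
    cr,cc=proj(p,[q[0],q[1],.06]); im.append(v[int(cr*4)-260:int(cr*4)+220,int(cc*4)-250:int(cc*4)+290])
    tr,tc=proj(p,[.455,.097,.012]); im.append(cv2.resize(v[int(tr*4)-48:int(tr*4)+48,int(tc*4)-52:int(tc*4)+52],(260,240)))
    print(np.round(manip.regions_of(p,"t_stamp")[0]["location"],1))
A=np.hstack([im[0][:, :390],im[2][:, :]])[:480,:800]
A=np.hstack([im[0][60:420,60:430],im[2][40:400,40:430]])
B=np.hstack([im[1],im[3]]); B=np.pad(B,((0,0),(0,A.shape[1]-B.shape[1]),(0,0)))
cv2.imwrite("pics/fit1.png",np.vstack([A,B]))
E
```

```text
3778 1349 1367
5482 858 875
0.6538368566401969 [ 0.5147 -0.266  -0.2088  1.4699]
0.5880111378293527 [ 0.4952 -0.2591 -0.1804  1.6225]
0.5890632686647986 [ 0.4952 -0.2598 -0.1777  1.6268]
0.586631401185912 [ 0.4964 -0.2596 -0.1851  1.6143]
[240.7 267.1]
[228.8 236.8]
```

View pics/fit1.png

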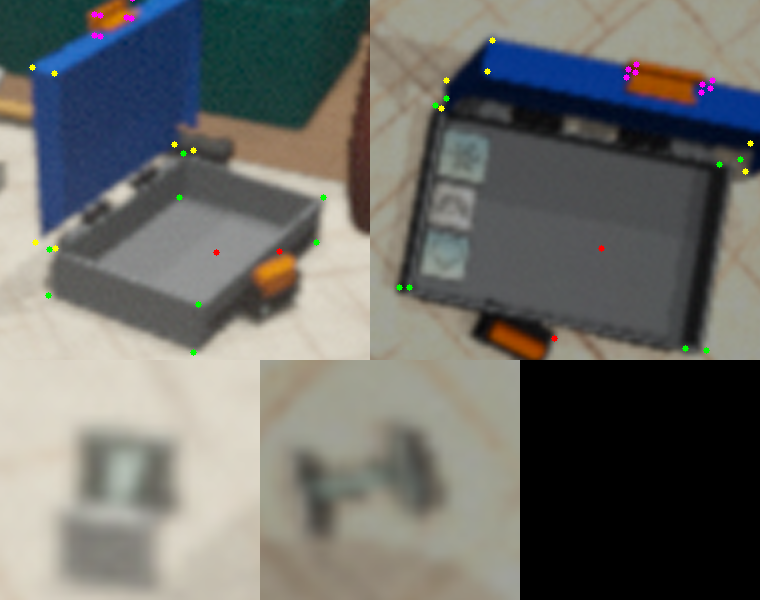

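The case fit agrees with the rim and lid in both views, to within a few mm. The catch bracket sits about 15–20 mm toward +y of the nominal point. The stamp is at about (0.455, 0.10), yaw about 0.3. Next I do the half turn, so joint 6 stays in range, and then travel.

```bash

python3 -m handwheel '{"travel":[[42,-38,0],[42,-38,0],[42,-38,0],[42,-38,0],[41,-37,0]],"twist":[0,0,0,0,0]}'
python3 -m handwheel '{"travel":[[0,0,0],[0,0,0],[0,0,0],[0,0,0],[0,0,0]],"twist":[-0.186,-0.186,-0.186,-0.186,-0.186]}' 
python3 -m handwheel '{"travel":[[0,0,0],[0,0,0],[0,0,0],[0,0,0],[0,0,0]],"twist":[-0.186,-0.186,-0.186,-0.186,-0.186]}' 
python3 -m handwheel '{"travel":[[0,0,0],[0,0,0],[0,0,0],[0,0,0],[0,0,0]],"twist":[-0.186,-0.186,-0.186,-0.186,-0.186]}' 
python3 -m handwheel '{"travel":[[0,0,0],[0,0,0],[0,0,0]],"twist":[-0.186,-0.186,-0.05]}' 
cat >> h.py <<'E'
def delta(world):
    s=manip.sense(); M=R.from_rotvec(s["tool_rot"]).as_matrix()
    return np.round(M.T@(np.array(world)-s["eef_pos"])*1000,1)
E
python3 - <<'E'
from h import *
s=manip.sense();print({k:np.round(s[k],3).tolist() for k in("clock","joints","eef_pos","tool_rot","contact_force")})
print(np.round(R.from_rotvec(s["tool_rot"]).as_matrix(),3).tolist(), delta([.455,.103,.231]))
ps=[]
for n in("side","top"):
    p=manip.capture(n);ps.append(p);r=manip.regions_of(p,"t_stamp");print(n,[(round(x["confidence"],2),np.round(x["location"],1).tolist(),int(x["mask"].sum())) for x in r[:2]])
    print([np.round(proj(p,[.455,.103,z]),1) for z in(0,.012,.025)])
E
```

```text
clock: 1.82
eef_pos: [0.3007, -0.3487, 0.2315]
tool_rot: [3.119, 0.372, 0.001]
contact_force: [1.6, 0.0, 0.7]
gripper_width: 0.0856
finger_force: 0.0
clock: 2.45
eef_pos: [0.3, -0.3502, 0.2314]
tool_rot: [2.615, 1.74, -0.0]
contact_force: [-0.0, 0.3, 0.4]
gripper_width: 0.0849
finger_force: 0.0
clock: 3.08
eef_pos: [0.2999, -0.3502, 0.2314]
tool_rot: [1.558, 2.728, -0.0]
contact_force: [-0.5, 0.6, 0.5]
gripper_width: 0.0857
finger_force: 0.0
clock: 3.7
eef_pos: [0.2999, -0.3502, 0.2314]
tool_rot: [0.169, 3.137, -0.0]
contact_force: [-0.0, 0.6, 0.8]
gripper_width: 0.0853
finger_force: 0.0
clock: 4.08
eef_pos: [0.3, -0.3502, 0.2314]
tool_rot: [-0.488, 3.103, -0.0]
contact_force: [0.2, -0.9, 0.0]
gripper_width: 0.0851
finger_force: 0.0
{'clock': 4.075, 'joints': [-1.147, -0.323, -0.301, 1.592, -0.0, -1.459], 'eef_pos': [0.3, -0.35, 0.231], 'tool_rot': [-0.488, 3.103, -0.0], 'contact_force': [0.182, -0.884, 0.003]}
[[-0.952, -0.307, 0.0], [-0.307, 0.952, -0.0], [-0.0, -0.0, -1.0]] [-2.866e+02  3.838e+02  3.000e-01]
side [(0.6, [242.5, 264.8], 156), (0.24, [155.6, 296.2], 3911)]
[array([245.4, 266.5]), array([241.7, 266.6]), array([237.6, 266.8])]
top [(0.37, [228.1, 234.2], 60)]
[array([228. , 233.4]), array([228. , 233.1]), array([228. , 232.8])]
```

```bash

python3 -m handwheel '{"travel":[[-32,43,0],[-32,43,0],[-32,43,0],[-32,43,0],[-32,43,0]],"twist":[0,0,0,0,0]}' >/dev/null
python3 -m handwheel '{"travel":[[-32,43,20],[-32,43,30],[-32,43,30],[-31,40,40],[0,0,40]],"twist":[0,0,0,0,0]}' 
python3 -m handwheel '{"travel":[[0,0,0]],"twist":[0]}' 
python3 - <<'E'
from h import *
print(delta([.455,.102,.004]))
for n in("side","top"):
    p=manip.capture(n); cr,cc=map(int,proj(p,[.455,.102,.03])); cv2.imwrite(f"pics/g_{n}.png",cv2.resize(p["image"][cr-40:cr+35,cc-45:cc+45],(480,400),interpolation=2))
a=np.hstack([cv2.imread("pics/g_side.png")[:, :390],cv2.imread("pics/g_top.png")[:, :400]]);cv2.imwrite("pics/g.png",np.hstack([cv2.resize(cv2.imread(f"pics/g_{n}.png"),(390,325)) for n in("side","top")]))
E
```

```text
clock: 5.52
eef_pos: [0.4568, 0.1041, 0.0714]
tool_rot: [-0.487, 3.103, 0.0]
contact_force: [-0.3, -0.7, 0.4]
gripper_width: 0.0854
finger_force: 0.0
clock: 5.65
eef_pos: [0.4539, 0.1019, 0.0698]
tool_rot: [0.482, -3.099, -0.002]
contact_force: [-0.5, -0.1, 0.3]
gripper_width: 0.0854
finger_force: 0.0
[-1.5 -0.4 65.8]
```

View pics/g.png

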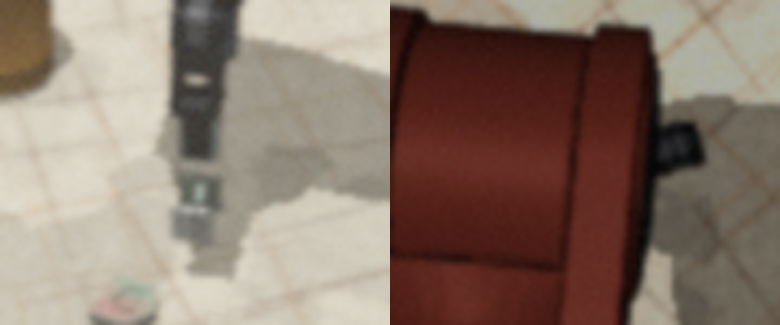

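The side view shows the stamp straight below the open fingers, with the hex clear to one side.

```bash

python3 -m handwheel '{"travel":[[0,0,25],[0,0,25],[0,0,13],[0,0,3],[0,0,0]],"twist":[0,0,0,0,0]}' 0.75
python3 -m handwheel '{"travel":[[0,0,0],[0,0,0],[0,0,0],[0,0,0],[0,0,0]],"twist":[0,0,0,0,0]}' 0 30
python3 -m handwheel '{"travel":[[0,0,0],[0,0,0]],"twist":[0,0]}' 
python3 -m handwheel '{"travel":[[0,0,-30],[0,0,-40],[0,0,-50],[0,0,-40],[0,0,0]],"twist":[0,0,0,0,0]}' 
```

```text
clock: 6.38
eef_pos: [0.4571, 0.101, 0.0076]
tool_rot: [-0.481, 3.103, -0.001]
contact_force: [-0.2, 0.1, -0.2]
gripper_width: 0.0642
finger_force: 0.0
clock: 7.0
eef_pos: [0.457, 0.1012, 0.0074]
tool_rot: [-0.482, 3.103, -0.001]
contact_force: [-1.4, 0.4, 6.4]
gripper_width: 0.034
finger_force: 30.1
clock: 7.25
eef_pos: [0.457, 0.1012, 0.0074]
tool_rot: [-0.482, 3.103, -0.001]
contact_force: [-1.0, 0.5, 5.9]
gripper_width: 0.0339
finger_force: 30.1
clock: 7.88
eef_pos: [0.4583, 0.1012, 0.17]
tool_rot: [-0.481, 3.099, -0.002]
contact_force: [-0.0, -0.5, -1.0]
gripper_width: 0.0343
finger_force: 30.5
```

```bash

python3 -m handwheel '{"travel":[[0,0,0],[0,0,0],[0,0,0],[0,0,0]],"twist":[0.166,0.166,0.165,0]}' 
python3 - <<'E'
from fit import *
q=np.load("q.npy"); q[1]+=.002
t=casept(q,[-.012,-.025,0])[0];print(t,delta([t[0],t[1],.17]))
E
```

```text
clock: 8.38
eef_pos: [0.4559, 0.1013, 0.1655]
tool_rot: [-0.294, -3.126, 0.0]
contact_force: [-0.0, 0.5, -0.2]
gripper_width: 0.0335
finger_force: 30.5
[ 0.47998496 -0.27999966  0.        ] [ -94.8 -370.1   -4.6]
```

```bash

python3 -m handwheel '{"travel":[[-12,-46,0],[-12,-46,0],[-12,-46,0],[-12,-46,0],[-12,-46,0]],"twist":[0,0,0,0,0]}' 
python3 -m handwheel '{"travel":[[-12,-46,0],[-12,-46,0],[-11,-48,0],[0,0,0],[0,0,0]],"twist":[0,0,0,0,0]}' 
python3 - <<'E'
from fit import *
q=np.load("q.npy"); q[1]+=.002
t=casept(q,[-.012,-.025,0])[0];print(delta([t[0],t[1],.013]))
p=manip.capture("side"); r,c=map(int,proj(p,[q[0],q[1],.08])); cv2.imwrite("pics/s3.png",cv2.resize(p["image"][r-65:r+65,c-75:c+75],(750,600)[:2] and (690,598),interpolation=2))
E
```

```text
clock: 9.0
eef_pos: [0.4719, -0.1374, 0.166]
tool_rot: [-0.289, -3.128, -0.0]
contact_force: [0.8, 0.4, 0.2]
gripper_width: 0.0339
finger_force: 30.5
clock: 9.62
eef_pos: [0.4799, -0.2795, 0.1659]
tool_rot: [-0.293, -3.127, -0.001]
contact_force: [-0.2, -0.3, -1.1]
gripper_width: 0.0342
finger_force: 30.5
[ -0.3  -0.6 152.9]
```

View pics/s3.png

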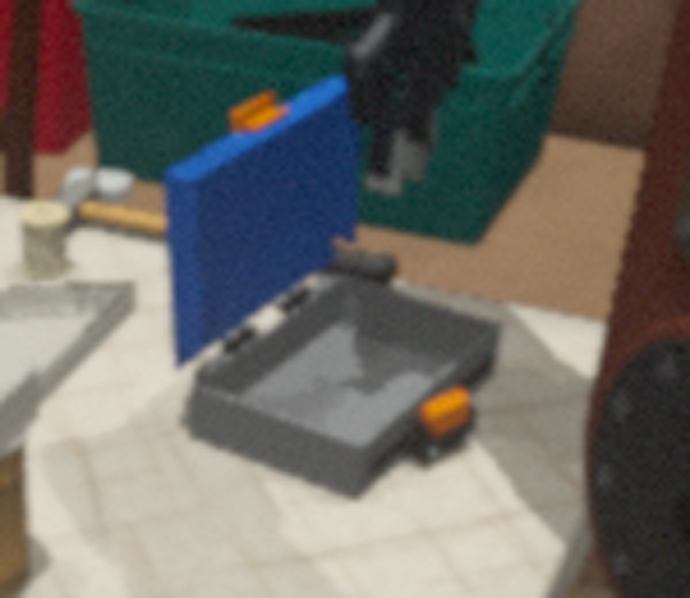

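The stamp hangs over the tray, clear of the lid.

```bash

python3 -m handwheel '{"travel":[[0,0,35],[0,0,40],[0,0,40],[0,0,25],[0,0,0]],"twist":[0,0,0,0,0]}' 
python3 -m handwheel '{"travel":[[0,0,4],[0,0,4],[0,0,2],[0,0,0]],"twist":[0,0,0,0]}' 
```

```text
clock: 10.3
eef_pos: [0.4792, -0.2776, 0.0247]
tool_rot: [-0.292, -3.125, -0.004]
contact_force: [-0.4, 0.8, -0.2]
gripper_width: 0.034
finger_force: 30.5
clock: 10.8
eef_pos: [0.4803, -0.2801, 0.0167]
tool_rot: [0.296, 3.127, -0.0]
contact_force: [-0.5, 0.2, -1.0]
gripper_width: 0.0334
finger_force: 30.5
```

```bash

python3 -m handwheel '{"travel":[[0,0,1],[0,0,1],[0,0,0]],"twist":[0,0,0]}'
python3 -m handwheel '{"travel":[[0,0,1],[0,0,0]],"twist":[0,0]}'
```

```text
clock: 11.18
eef_pos: [0.4802, -0.28, 0.0144]
tool_rot: [-0.296, -3.128, -0.0]
contact_force: [-0.6, 0.1, -1.2]
gripper_width: 0.0337
finger_force: 30.5
clock: 11.42
eef_pos: [0.4802, -0.28, 0.0135]
tool_rot: [-0.296, -3.128, 0.0]
contact_force: [0.4, 0.7, -1.1]
gripper_width: 0.0338
finger_force: 30.5
```

```bash

python3 -m handwheel '{"travel":[[0,0,0],[0,0,0],[0,0,0],[0,0,0]],"twist":[0,0,0,0]}' 0.6
python3 -m handwheel '{"travel":[[0,0,-15],[0,0,-40],[0,0,-60],[0,0,-60],[0,0,-55]],"twist":[0,0,0,0,0]}' 
python3 -m handwheel '{"travel":[[0,0,-10],[0,0,0]],"twist":[0,0]}' 0
python3 - <<'E'
from fit import *
q=np.load("q.npy"); q[1]+=.002
t=casept(q,[.115,0,0])[0];print(t,delta([t[0],t[1],.25]))
p=manip.capture("side"); r,c=map(int,proj(p,[q[0],q[1],.08])); cv2.imwrite("pics/s4.png",cv2.resize(p["image"][r-65:r+65,c-75:c+75],(690,598),interpolation=2))
l=manip.regions_of(p,"t_stamp");print([(x["confidence"],x["location"],onz(p,x["location"],.018)) for x in l[:2]])
E
```

```text
clock: 11.92
eef_pos: [0.4803, -0.28, 0.0136]
tool_rot: [0.296, 3.128, -0.0]
contact_force: [-0.6, 0.3, 0.5]
gripper_width: 0.0511
finger_force: 0.0
clock: 12.55
eef_pos: [0.4803, -0.2799, 0.2472]
tool_rot: [0.296, 3.126, -0.002]
contact_force: [0.7, -0.8, -0.3]
gripper_width: 0.0512
finger_force: 0.0
clock: 12.8
eef_pos: [0.4805, -0.2803, 0.2546]
tool_rot: [0.296, 3.126, -0.002]
contact_force: [0.4, 0.2, -0.9]
gripper_width: 0.0156
finger_force: 0.0
[ 0.60941668 -0.27880396  0.        ] [-126.3   25.6    4.7]
[(0.5, [165.1, 309.3], array([ 0.47895198, -0.28500791,  0.018     ]))]
```

View pics/s4.png

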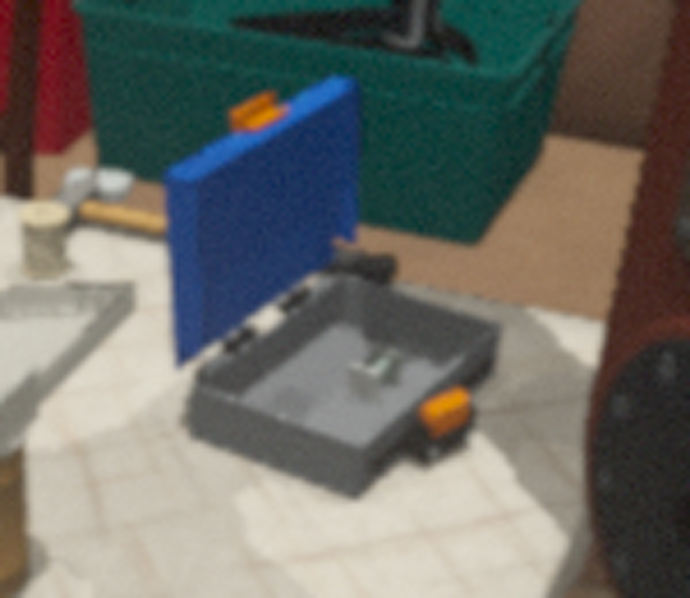

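The stamp stands on the tray floor near (0.479, −0.283), let go. Next I go behind the lid with the fingers shut.

```bash

python3 -m handwheel '{"travel":[[-25,5,0],[-35,7,0],[-35,7,0],[-30,6,0],[0,0,0]],"twist":[0,0,0,0,0]}' 
python3 -m handwheel '{"travel":[[0,0,20],[0,0,30],[0,0,30],[0,0,10],[0,0,0]],"twist":[0,0,0,0,0]}' 
python3 - <<'E'
from fit import *
q=np.load("q.npy"); q[1]+=.002
for phi,Rr in((1.6,115),(1.4,118),(1.2,122),(1.0,126),(.8,130),(.6,135),(.45,140),(.3,146),(.2,150)):
    x=67-Rr*np.cos(phi)+9*np.sin(phi)+11; z=46+Rr*np.sin(phi)+9*np.cos(phi)
    t=casept(q,[x/1000,0,z/1000])[0]; print(phi,delta(t))
E
```

```text
clock: 13.52
eef_pos: [0.6082, -0.278, 0.2501]
tool_rot: [-0.294, -3.124, -0.004]
contact_force: [-0.7, -0.2, 0.2]
gripper_width: 0.0003
finger_force: 0.0
clock: 14.15
eef_pos: [0.6069, -0.2787, 0.163]
tool_rot: [-0.296, -3.126, -0.001]
contact_force: [0.2, -0.0, 0.2]
gripper_width: 0.0
finger_force: 0.0
1.6 [22.1  0.2  2.4]
1.4 [45.7  0.2 -0.7]
1.2 [70.3  0.1  0.2]
1.0 [95.  -0.   6.3]
0.8 [ 1.186e+02 -1.000e-01  1.770e+01]
0.6 [140.8  -0.2  33.6]
0.45 [156.6  -0.3  48.3]
0.3 [171.2  -0.4  65.5]
0.2 [179.6  -0.4  78.7]
```

```bash

python3 -m handwheel '{"travel":[[10,0,1],[10,0,1],[8,0,-1],[8,0,-1],[8,0,-1]],"twist":[0,0,0,0,0]}' 
python3 -m handwheel '{"travel":[[9,0,0],[9,0,0],[8,0,1],[8,0,2],[8,0,3]],"twist":[0,0,0,0,0]}' 
python3 -m handwheel '{"travel":[[8,0,3],[8,0,4],[8,0,4],[8,0,5],[8,0,6]],"twist":[0,0,0,0,0]}' 
python3 - <<'E'
from fit import *
q=np.load("q.npy"); q[1]+=.002
for phi,Rr in((.8,130),(.6,135),(.45,140),(.3,146),(.2,150)):
    x=67-Rr*np.cos(phi)+9*np.sin(phi)+11; z=46+Rr*np.sin(phi)+9*np.cos(phi)
    t=casept(q,[x/1000,0,z/1000])[0]; print(phi,delta(t))
p=manip.capture("side"); r,c=map(int,proj(p,[q[0],q[1],.08])); cv2.imwrite("pics/s5.png",cv2.resize(p["image"][r-65:r+65,c-75:c+75],(690,598),interpolation=2))
E
```

```text
clock: 14.78
eef_pos: [0.5641, -0.2706, 0.1648]
tool_rot: [0.296, 3.127, -0.0]
contact_force: [0.4, 0.7, -0.6]
gripper_width: 0.0002
finger_force: 0.5
clock: 15.4
eef_pos: [0.5228, -0.2628, 0.1585]
tool_rot: [0.296, 3.127, -0.0]
contact_force: [0.3, -0.5, 0.1]
gripper_width: -0.0002
finger_force: 0.6
clock: 16.02
eef_pos: [0.4835, -0.2552, 0.1362]
tool_rot: [0.296, 3.127, -0.0]
contact_force: [1.9, -0.2, 0.0]
gripper_width: -0.0003
finger_force: 0.8
0.8 [-7.  -0.  -9.3]
0.6 [15.3 -0.1  6.6]
0.45 [31.1 -0.1 21.2]
0.3 [45.7 -0.2 38.5]
0.2 [54.1 -0.2 51.6]
```

View pics/s5.png

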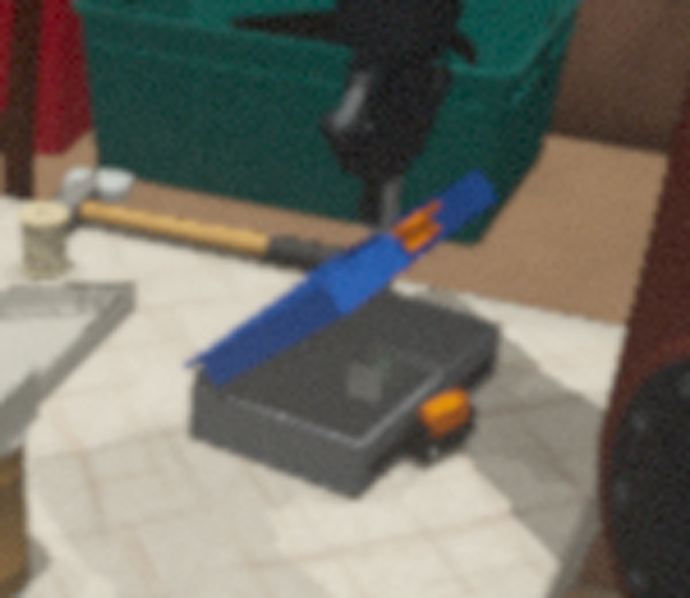

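The lid has swung down to about 0.75 rad, and the stamp is still in the tray. Continuing.

```bash

python3 -m handwheel '{"travel":[[8,0,4],[8,0,5],[8,0,7],[8,0,8],[8,0,8]],"twist":[0,0,0,0,0]}' 
python3 -m handwheel '{"travel":[[5,0,6],[3,0,3],[0,0,0]],"twist":[0,0,0]}' 
python3 - <<'E'
from fit import *
q=np.load("q.npy"); q[1]+=.002
s=manip.sense(); w=np.array(s["eef_pos"])-[q[0],q[1],0]; c,sn=np.cos(q[2]),np.sin(q[2])
print("case frame",c*w[0]+sn*w[1],-sn*w[0]+c*w[1],w[2],"F",s["contact_force"])
E
```

```text
clock: 16.7
eef_pos: [0.4441, -0.2476, 0.104]
tool_rot: [0.296, 3.128, -0.0]
contact_force: [1.8, -0.9, 0.8]
gripper_width: -0.0
finger_force: 0.9
clock: 17.08
eef_pos: [0.4365, -0.2461, 0.0954]
tool_rot: [-0.296, -3.127, -0.0]
contact_force: [0.2, 0.3, 1.0]
gripper_width: 0.0002
finger_force: 0.5
case frame -0.060972448293686594 0.00027166165482502697 0.09536659300712473 F [0.20349718 0.28371127 1.02007243]
```

```bash

python3 -m handwheel '{"travel":[[3,0,3],[3,0,3],[2,0,3],[0,0,3],[0,0,2]],"twist":[0,0,0,0,0]}' | egrep "pos|contact"
for i in 1; do
python3 -m handwheel '{"travel":[[0,0,1],[0,0,1]],"twist":[0,0]}' | egrep "pos|contact"
python3 -m handwheel '{"travel":[[0,0,1],[0,0,1]],"twist":[0,0]}' | egrep "pos|contact"
python3 -m handwheel '{"travel":[[0,0,1],[0,0,0]],"twist":[0,0]}' | egrep "pos|contact"
done
```

```text
eef_pos: [0.4286, -0.2446, 0.0812]
contact_force: [-1.7, 1.0, 1.9]
eef_pos: [0.4289, -0.2447, 0.0795]
contact_force: [-1.6, 0.5, 1.7]
eef_pos: [0.429, -0.2448, 0.0775]
contact_force: [-1.4, 0.6, 1.7]
eef_pos: [0.429, -0.2447, 0.0765]
contact_force: [-0.8, 0.0, 1.1]
```

```bash

python3 -m handwheel '{"travel":[[0,0,1],[0,0,0]],"twist":[0,0]}' | egrep "pos|contact"
python3 -m handwheel '{"travel":[[0,0,1],[0,0,0]],"twist":[0,0]}' | egrep "pos|contact"
python3 -m handwheel '{"travel":[[0,0,1],[0,0,0]],"twist":[0,0]}' | egrep "pos|contact"
python3 -m handwheel '{"travel":[[0,0,1],[0,0,0]],"twist":[0,0]}' | egrep "pos|contact"
```

```text
eef_pos: [0.429, -0.2448, 0.0755]
contact_force: [-0.7, -0.0, 1.0]
eef_pos: [0.429, -0.2448, 0.0745]
contact_force: [-0.8, 0.5, 1.4]
eef_pos: [0.429, -0.2448, 0.0735]
contact_force: [-1.4, -0.8, 1.8]
eef_pos: [0.429, -0.2447, 0.0724]
contact_force: [-0.5, 0.1, 1.7]
```

```bash

python3 -m handwheel '{"travel":[[0,0,1],[0,0,0]],"twist":[0,0]}' | egrep "pos|contact"
python3 -m handwheel '{"travel":[[0,0,1],[0,0,0]],"twist":[0,0]}' | egrep "pos|contact"
python3 -m handwheel '{"travel":[[0,0,1],[0,0,0]],"twist":[0,0]}' | egrep "pos|contact"
python3 -m handwheel '{"travel":[[0,0,1],[0,0,0]],"twist":[0,0]}' | egrep "pos|contact"
```

```text
eef_pos: [0.429, -0.2447, 0.0714]
contact_force: [0.5, 0.2, 1.3]
eef_pos: [0.4289, -0.2447, 0.0704]
contact_force: [-0.4, -0.3, 1.4]
eef_pos: [0.429, -0.2447, 0.0694]
contact_force: [-0.7, -0.7, 2.3]
eef_pos: [0.429, -0.2447, 0.0685]
contact_force: [-1.7, -0.6, 1.0]
```

```bash

python3 -m handwheel '{"travel":[[0,0,1],[0,0,0]],"twist":[0,0]}' | egrep "pos|contact"
python3 -m handwheel '{"travel":[[0,0,1],[0,0,0]],"twist":[0,0]}' | egrep "pos|contact"
python3 -m handwheel '{"travel":[[0,0,1],[0,0,0]],"twist":[0,0]}' | egrep "pos|contact"
python3 -m handwheel '{"travel":[[0,0,1],[0,0,0]],"twist":[0,0]}' | egrep "pos|contact"
```

```text
eef_pos: [0.4289, -0.2448, 0.0675]
contact_force: [-1.2, -0.1, 1.4]
eef_pos: [0.429, -0.2447, 0.0664]
contact_force: [-1.0, 0.4, 1.5]
eef_pos: [0.4289, -0.2447, 0.0654]
contact_force: [-1.8, 0.8, 1.2]
eef_pos: [0.429, -0.2447, 0.0644]
contact_force: [-0.6, -0.5, 2.7]
```

```bash

python3 -m handwheel '{"travel":[[0,0,1],[0,0,0]],"twist":[0,0]}' | egrep "pos|contact"
python3 -m handwheel '{"travel":[[0,0,1],[0,0,0]],"twist":[0,0]}' | egrep "pos|contact"
python3 -m handwheel '{"travel":[[0,0,1],[0,0,0]],"twist":[0,0]}' | egrep "pos|contact"
```

```text
eef_pos: [0.429, -0.2447, 0.0635]
contact_force: [-0.6, -0.4, 1.4]
eef_pos: [0.429, -0.2448, 0.0624]
contact_force: [-0.2, -1.5, 0.7]
eef_pos: [0.429, -0.2447, 0.0614]
contact_force: [-1.9, 0.9, 2.4]
```

```bash

python3 -m handwheel '{"travel":[[0,0,1],[0,0,0]],"twist":[0,0]}' | egrep "pos|contact"
python3 -m handwheel '{"travel":[[0,0,1],[0,0,0]],"twist":[0,0]}' | egrep "pos|contact"
python3 -m handwheel '{"travel":[[0,0,1],[0,0,0]],"twist":[0,0]}' | egrep "clock|pos|contact"
```

```text
eef_pos: [0.429, -0.2448, 0.0606]
contact_force: [-2.1, 1.0, 2.7]
eef_pos: [0.4289, -0.2448, 0.06]
contact_force: [-4.4, 1.6, 8.0]
clock: 22.95
eef_pos: [0.4288, -0.2448, 0.0589]
contact_force: [-3.8, 1.4, 6.8]
```

The nose is being felt at z = 60 mm: 8 N, then 6.8 N. I continue in small steps.

```bash

python3 -m handwheel '{"travel":[[0,0,0.5],[0,0,0]],"twist":[0,0]}' | egrep "pos|contact"
python3 -m handwheel '{"travel":[[0,0,0.5],[0,0,0]],"twist":[0,0]}' | egrep "pos|contact"
python3 -m handwheel '{"travel":[[0,0,0.5],[0,0,0]],"twist":[0,0]}' | egrep "clock|pos|contact"
```

```text
eef_pos: [0.4288, -0.2448, 0.0585]
contact_force: [-4.9, 1.2, 8.1]
eef_pos: [0.4287, -0.2448, 0.0579]
contact_force: [-3.0, 1.4, 7.4]
clock: 23.7
eef_pos: [0.4287, -0.2447, 0.0574]
contact_force: [-4.7, 1.2, 6.6]
```

```bash

python3 -m handwheel '{"travel":[[0,0,0.5],[0,0,0]],"twist":[0,0]}' | egrep "pos|contact"
python3 -m handwheel '{"travel":[[0,0,0.5],[0,0,0]],"twist":[0,0]}' | egrep "pos|contact"
python3 -m handwheel '{"travel":[[0,0,0.5],[0,0,0]],"twist":[0,0]}' | egrep "clock|pos|contact"
```

```text
eef_pos: [0.4287, -0.2448, 0.057]
contact_force: [-5.6, 2.2, 8.6]
eef_pos: [0.4286, -0.2448, 0.0565]
contact_force: [-5.3, 1.2, 9.1]
clock: 24.45
eef_pos: [0.4286, -0.2447, 0.0561]
contact_force: [-6.6, 2.0, 10.4]
```

```bash

python3 -m handwheel '{"travel":[[0,0,0.5],[0,0,0]],"twist":[0,0]}' | egrep "pos|contact"
python3 -m handwheel '{"travel":[[0,0,0.5],[0,0,0]],"twist":[0,0]}' | egrep "pos|contact"
```

```text
eef_pos: [0.4286, -0.2447, 0.0556]
contact_force: [-6.8, 2.7, 9.8]
eef_pos: [0.4285, -0.2447, 0.0552]
contact_force: [-7.3, 1.6, 10.6]
```

```bash

python3 -m handwheel '{"travel":[[0.5,0,0.5],[0,0,0]],"twist":[0,0]}' | egrep "pos|contact"
python3 -m handwheel '{"travel":[[0.3,0,0.5],[0,0,0]],"twist":[0,0]}' | egrep "clock|pos|contact"
```

```text
eef_pos: [0.4285, -0.2447, 0.0547]
contact_force: [-5.6, 2.3, 9.4]
clock: 25.45
eef_pos: [0.4285, -0.2447, 0.0536]
contact_force: [-0.1, 0.6, -0.5]
```

```bash

python3 -m handwheel '{"travel":[[0,0,0.6],[0,0,0]],"twist":[0,0]}' | egrep "pos|contact"
python3 -m handwheel '{"travel":[[0,0,0.6],[0,0,0]],"twist":[0,0]}' | egrep "pos|contact"
python3 -m handwheel '{"travel":[[0,0,0.6],[0,0,0]],"twist":[0,0]}' | egrep "clock|pos|contact"
```

```text
eef_pos: [0.4281, -0.2444, 0.0526]
contact_force: [0.6, -0.2, -0.6]
eef_pos: [0.4281, -0.2445, 0.0522]
contact_force: [-0.1, -0.8, -0.2]
clock: 26.2
eef_pos: [0.4282, -0.2446, 0.0517]
contact_force: [-0.2, 0.4, 0.1]
```

```bash

python3 -m handwheel '{"travel":[[0,0,0.6],[0,0,0]],"twist":[0,0]}' | egrep "pos|contact"
python3 -m handwheel '{"travel":[[0,0,0.6],[0,0,0]],"twist":[0,0]}' | egrep "pos|contact"
python3 -m handwheel '{"travel":[[0,0,0.6],[0,0,0]],"twist":[0,0]}' | egrep "clock|pos|contact"
```

```text
eef_pos: [0.4282, -0.2446, 0.0511]
contact_force: [0.1, -0.2, -0.4]
eef_pos: [0.4282, -0.2446, 0.0505]
contact_force: [0.5, -0.2, -0.1]
clock: 26.95
eef_pos: [0.4282, -0.2447, 0.0503]
contact_force: [-2.3, 2.1, 4.9]
```

The force dropped to zero at the click and rises again about 4 mm lower, at the stop. I back off and check.

```bash

python3 -m handwheel '{"travel":[[0,0,-2],[0,0,-8],[0,0,-40],[0,0,-60],[0,0,-30]],"twist":[0,0,0,0,0]}' | egrep "pos|contact"
python3 -m handwheel '{"travel":[[0,0,0],[0,0,0],[0,0,0],[0,0,0],[0,0,0]],"twist":[0,0,0,0,0]}' | egrep "clock|pos|contact"
python3 - <<'E'
from fit import *
q=np.load("q.npy")
p=manip.capture("side"); r,c=map(int,proj(p,[q[0],q[1],.08])); cv2.imwrite("pics/s6.png",cv2.resize(p["image"][r-65:r+65,c-75:c+75],(690,598),interpolation=2))
E
```

```text
eef_pos: [0.429, -0.2453, 0.1938]
contact_force: [0.2, -0.7, -0.6]
clock: 28.2
eef_pos: [0.428, -0.2444, 0.1894]
contact_force: [0.4, -0.9, -0.5]
```

View pics/s6.png

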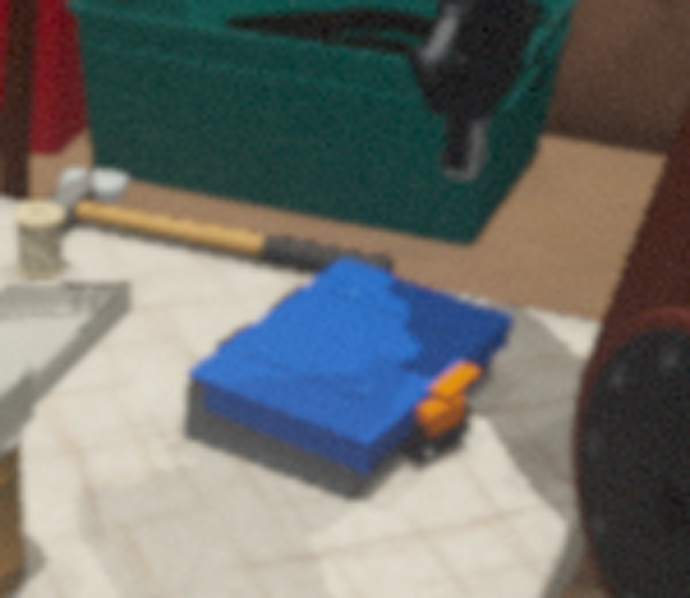

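The lid stays level and shut with the robot well clear of it.

```bash
python3 -c "
from plant import manip
print(manip.finish_job())"
```

```text
the job is handed in; nothing more can be done
None
```

The T-shaped stamp is in the tray and the lid is latched: the click came at about 12 N (limit 30 N), the lid stayed shut after I backed off, the other things were never touched, and the job was handed in at about 28 s.

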